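# Cap a sample tube and hold it down in the photometer

## Task

Press the cap of the tall sample tube fully home onto its collar while the tube still stands in the rack. Then lift the tube out, lower it into the well of the photometer, push it down against the sprung lifter inside until it meets the hard stop, firmly but without ramming it, and keep it pushed down: your program finishes while still holding it there. Leave the two short tubes, the beaker and the bottle where they are.

Things in the scene. Friction and masses are not known exactly. Their poses are not given: they have to be found in the camera images.
- tube_mid (a point): The tall sample tube (45 g with cap): upright, glass, 20 mm diameter, the tallest of the three capped tubes in the rack; which of the four holes it is in varies. Point on its axis, 53 mm above its underside. A glass collar, 25 mm wide, runs round it from 80 to 84 mm above the underside, with a black push-on cap above. Grip it by cap or glass.
- cap_top (a point): Centre of the flat top of the tall tube's black cap (26 mm diameter, 22 mm high). At the start the cap stands 5.5 to 7 mm proud of the collar, glass neck showing in the gap; pressed home, its skirt meets the collar and its top is 106 mm above the tube's underside.
- cap (a joint): How far the cap has been pressed onto the tall tube, m: 0 = 7 mm proud, 0.007 = fully home on the collar. Starts between 0 and 0.0015. It slides stiffly: about 5 N moves it (either way), and it stays where it is left; it cannot come off.
- tube: The same tall tube; origin at the centre of its underside, z up its axis.
- rack: White block on a grey foot, fixed, 74 x 236 mm, 52 mm high; origin at the centre of its underside. Its row of four holes runs along its y axis at y = -81, -27, +27, +81 mm. Holes 23 mm wide, 42 mm deep: tubes stand on a floor 10 mm above the bench, so the tall tube's cap top starts 121.5 to 123 mm above the bench.
- photometer: Bench photometer, fixed: white box on a grey base, flat top (150 x 150 mm) 85 mm above the bench, sloping grey panel with a screen on its -x side; origin at the centre of its underside.
- well (a point): Centre of the mouth of the photometer's one round vertical well, level with its flat top, 30 mm from the photometer's origin along its +x axis. 24 mm wide, 3 mm chamfer; nothing stands higher around it. A sprung steel lifter lies 45 mm down: the tall tube standing on it has its collar's top 39 mm and its capped top 61 mm above the mouth.
- lifter (a joint): How far the lifter in the well is pushed down, m: 0 = up, 0.015 = on its hard stop (tube's capped top then 46 mm above the mouth). The spring takes 6 N to start moving and about 10.5 N at the stop, and pushes the tube back up when let go; about 12 to 20 N holds it firmly on the stop, over 60 N is ramming.
- short1_mid (a point): A short capped tube in the rack (leave it): 20 mm diameter, 84 mm tall, black cap 26 mm wide, already home. Point on its axis, 42 mm above its underside.
- short2_mid (a point): Another short capped tube in the rack (leave it), the same. Point on its axis, 42 mm above its underside.
- beaker: Empty glass beaker, 68 mm wide, 80 mm high (leave it). Origin at the centre of its underside.
- reagent: Amber bottle with a white cap, 60 mm wide, 130 mm high (leave it). Origin at the centre of its underside.

How it is judged:
By the outcome, as a careful person would: the job done as asked, in the order asked, and still so for the second after the job is handed in, while the arm keeps its last pose, push and grip.
It also fails if it takes over 48 s, if anything falls off the work surface, if the arm or the gripper's body presses on something with over 40 N, if the wrist force passes 120 N, or if a joint passes its speed limit or range.

## Robot

A 6-joint arm with a two-finger parallel gripper is mounted at the origin on the work surface. World frame = base frame: x ahead of the robot, y to its left, z up, the work surface at z = 0. Lengths are in m, angles in rad, forces in N, time in s.
With the tool pointing down it reaches from about 0.275 to 0.975 m from the base axis. Payload 8.4 kg.
Tool frame: the origin (TCP) lies on the centre line of the jaws, within the pads' length; the fingertips stand 25 mm ahead of it and the grasp point (between the pads) lies 6 mm ahead of it (env.tips_ahead is the distance from the TCP to the fingertips, in m); z points along the fingers, y is the line along which they close (so a half turn about z gives the same grasp; the last joint's range is limited). The gripper opens to 92 mm and grips with 3 to 60 N. Pads are 20 mm wide; open, the fingers measure 128 mm over their backs; the gripper's body (75 mm by 189 mm) begins 69 mm behind the grasp point.
Start: joints at [1.237, 0.353, 1.633, -0, 1.155, -0.002], TCP at [0.204, 0.591, 0.24] pointing down, gripper open.
Joint ranges: [-2.63, 2.63], [-0.92, 2.1], [0.06, 2.66], [-1.3, 4.44], [0, 2.69], [-3.02, 3.02]. Speed limits (rad/s): [2.22, 2.22, 2.79, 3.14, 3.14, 3.14].

## Interface

Orientations are given as a unit quaternion [w, x, y, z].
In Python, from bench import env gives the robot as it stands.
- The arm moves only by the tool drive_tool, never from a script. Its argument "deltas" is text: rows parted by semicolons, each of 6 numbers parted by spaces: the shift along the tool's x, y, z in cm, then the turn, a rotation vector about the tool's x, y, z in degrees. A call has 1 to 8 rows; each row shifts and turns the commanded pose from where the row before left it, along the tool's axes as they then stand; what a row does not reach is not made up. A row lasts 1/12 s, in which the tool goes at most 41.7 mm and 7.16 degrees, less where a joint would pass 70% of its speed; a pose out of reach is approached as far as the arm can. A call is refused whole if a number of a shift passes 4.17 or a number of a turn 7.16, either way. A call with a gripper value outside its range is refused whole. "hand" is the closure, from 0 (fully open) to 1 (shut), set as the call begins (left out, the last holds). The fingers move at their own pace and stop on an object; "newtons" is the grip in N (left out, the last holds). Time passes only in rows, so rows that do not move let the fingers close. It gives the time, the measured TCP pose, the force, the opening and the grip force at its end, in the units of the state.
- env.read_state(): the state, without advancing time (a new reading comes with each control period).
- env.grab_frame(name): name is "scene" or "side" or "wrist"; returns a dict with "frame" (420x560x3 uint8, red, green, blue), "z_map" (420x560 float32, m along the optical axis (not along the pixel's ray), 0 where there is no reading), "fx", "fy", "cx", "cy" (pixels), "eye" and "orientation" of the camera in the world. Camera axes: x right, y up, looking along -z (the intrinsics and any distortion apply to the point x, -y, -z); pixel columns grow to the right and rows downward; lengths in m; the calibration is good to about 2 mm. A picture is of the moment at which its call begins.
- env.sign_off(): hands the job in; it is judged then, once.
The state is a dict: "t": time; "joint_pos": joint angles; "qvel": joint speeds; "joint_efforts": joint torques, N m; "ee_pos": TCP position; "ee_rot": TCP orientation; "ft_force": force on the tool from outside, world axes, zero at the start; "wrist_torque": the same for the moment, N m; "finger_gap": finger opening in m; "gripper_force": force on a finger pad.
Only numpy, scipy, OpenCV 4.12 (cv2) and the standard library are available. Lean on these libraries where they do the work, as an engineer would, in place of code of your own. Each camera call takes 0.05 s, during which the arm holds its last target. There are 200 camera calls.

## Working session

There is one attempt and no reset: what is moved stays moved. The work goes in short steps, Python scripts to look and compute and a tool call to move; the robot and the scene stay as the last step left them, time stands still between calls to the robot, and variables do not carry over. Pictures are saved under pics/ and viewed, at most 10 in all, crops included, and the job is handed in when it is done.

Besides the shell and the picture viewer there is one more tool, called as name(argument=value, ...), one argument or row to a line, values as JSON. drive_tool: Moves the arm, as the interface text tells. Its arguments: {"type":"object","properties":{"deltas":{"type":"string"},"hand":{"type":"number"},"newtons":{"type":"number"}},"required":["deltas"]}

```bash
ls; mkdir -p pics; cat > h.py <<'E'
import numpy as np, cv2
from scipy.spatial.transform import Rotation as R
from bench import env
def rot(q): return R.from_quat([q[1],q[2],q[3],q[0]]).as_matrix()
def cloud(f):
    h,w=f["z_map"].shape; u,v=np.meshgrid(np.arange(w),np.arange(h)); z=f["z_map"]
    p=np.stack([(u-f["cx"])/f["fx"]*z,-(v-f["cy"])/f["fy"]*z,-z],-1)
    return p@rot(f["orientation"]).T+np.array(f["eye"])
def ray(f,u,v,h):
    d=rot(f["orientation"])@np.array([(u-f["cx"])/f["fx"],-(v-f["cy"])/f["fy"],-1]); e=np.array(f["eye"])
    return e+d*(h-e[2])/d[2]
E
python3 - <<'E'
from h import *
s=env.read_state(); print(s)
ims=[]
for n in ["scene","side"]:
    f=env.grab_frame(n); np.save(n,f,allow_pickle=True)
    print({k:v for k,v in f.items() if k not in("frame","z_map")})
    cv2.imwrite(f"pics/{n}1.png",f["frame"][...,::-1])
E
```

```text
pics
{'t': 0.0, 'joint_pos': array([ 1.23660085e+00,  3.53621864e-01,  1.63414383e+00, -2.08334918e-05,
        1.15520204e+00, -2.39617467e-03]), 'qvel': array([ 0.00100009, -0.00057447, -0.00026056, -0.00030977, -0.00019458,
       -0.00019574]), 'joint_efforts': array([-1.99924041e-03, -5.93831849e+01, -3.34224021e+01,  6.95944950e-02,
        2.32406025e-02, -1.09577538e-04]), 'ee_pos': array([0.20344018, 0.59046618, 0.23887594]), 'ee_rot': array([-1.05772174e-04,  1.65135506e-01,  9.86270648e-01, -6.79422288e-04]), 'ft_force': array([ 0.37363975, -0.59452582, -0.34520341]), 'wrist_torque': array([ 0.02275132, -0.01226229, -0.00080334]), 'gripper_force': 0.0, 'finger_gap': 0.09180907688833466}
{'fx': 546.2282066352723, 'fy': 546.2282066352723, 'cx': 285.93635707457804, 'cy': 207.6249879214318, 'eye': array([ 0.99038661, -0.33824869,  1.05179863]), 'orientation': array([0.88232508, 0.24184824, 0.09867065, 0.39150478])}
{'fx': 447.80556538948855, 'fy': 447.80556538948855, 'cx': 287.86046005487776, 'cy': 200.23465032313544, 'eye': array([0.35178194, 0.82161741, 0.59662713]), 'orientation': array([-0.12695046, -0.05747419,  0.49317431,  0.85869634])}
```

View pics/scene1.png

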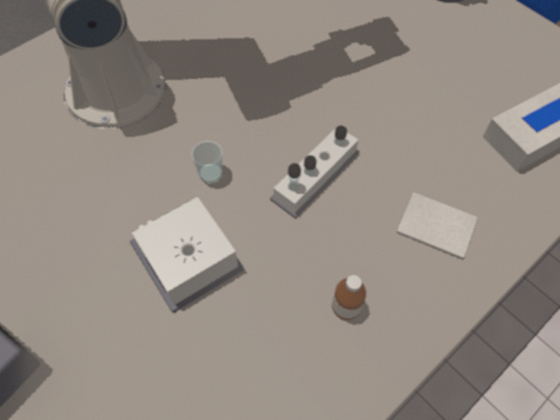

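View pics/side1.png

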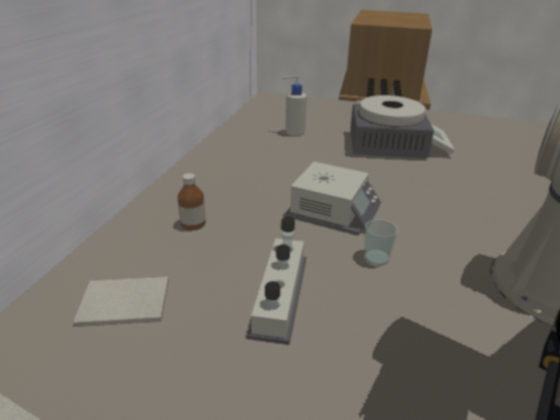

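The scene view shows the tall tube's cap at about (294,170), in the hole nearest the photometer. The well is at (188,250). In the side view they are at (288,224) and (324,178). Next I'll measure both.

```bash
python3 - <<'E'
from h import *
boxes={"scene":{"tall":(282,158,306,184),"s1":(302,153,320,170),"s2":(332,124,350,140),"well":(178,240,198,258)},
"side":{"tall":(278,214,298,236),"s1":(273,242,293,262),"s2":(262,280,284,300),"well":(316,172,332,184)}}
for n in boxes:
    f=np.load(n+".npy",allow_pickle=True).item(); g=cv2.cvtColor(f["frame"],cv2.COLOR_RGB2GRAY); P=cloud(f)
    for k,(a,b,c,d) in boxes[n].items():
        if k=="well": continue
        m=np.zeros(g.shape,bool); m[b:d,a:c]=g[b:d,a:c]<60
        p=P[m&(f["z_map"]>0)]; zt=np.percentile(p[:,2],97); q=p[p[:,2]>zt-.004]
        (x,y),r=cv2.minEnclosingCircle(q[:,:2].astype(np.float32))
        print(n,k,m.sum(),"top z",zt.round(4),"top mean",q.mean(0).round(4),"circ",round(x,4),round(y,4),round(r,4))
    for nm,(z0,z1),c in [("phot",(.078,.092),(.45,-.2)),("rack",(.048,.056),None)]:
        m=(P[...,2]>z0)&(P[...,2]<z1)&(g>110)
        nl,l,st,ce=cv2.connectedComponentsWithStats(m.astype(np.uint8))
        for i in range(1,nl):
            if st[i,4]>300:
                p=P[l==i]; print(n,nm,ce[i].round(),st[i,4],p[:,2].mean().round(4),cv2.minAreaRect(p[:,:2].astype(np.float32)))
    a,b,c,d=boxes[n]["well"]; pts=f["frame"]; 
    w=cv2.resize(pts[b-15:d+15,a-15:c+15,::-1],None,fx=8,fy=8,interpolation=cv2.INTER_CUBIC); cv2.imwrite(f"pics/w_{n}.png",w)
    w2=boxes[n]["tall"]; print(w.shape)
a=cv2.imread("pics/w_scene.png");b=cv2.imread("pics/w_side.png");h=max(a.shape[0],b.shape[0])
o=np.zeros((h,a.shape[1]+b.shape[1],3),np.uint8);o[:a.shape[0],:a.shape[1]]=a;o[:b.shape[0],a.shape[1]:]=b;cv2.imwrite("pics/w.png",o)
E
```

```text
scene tall 24 top z 0.1232 top mean [0.5446 0.1112 0.121 ] circ 0.5421 0.1113 0.0106
scene s1 23 top z 0.0939 top mean [0.535  0.1602 0.0924] circ 0.535 0.164 0.01
scene s2 45 top z 0.097 top mean [0.5242 0.2704 0.0952] circ 0.5215 0.2708 0.0112
scene phot [182. 244.] 5248 0.0855 ((0.504055380821228, -0.15089376270771027), (0.15049989521503448, 0.15333358943462372), 81.94168853759766)
scene rack [316. 166.] 1575 0.0525 ((0.5296081900596619, 0.194705069065094), (0.062267005443573, 0.22869853675365448), 7.335196495056152)
(384, 400, 3)
side tall 163 top z 0.1228 top mean [0.5408 0.1164 0.1214] circ 0.5423 0.1149 0.0134
side s1 157 top z 0.094 top mean [0.5344 0.1704 0.0928] circ 0.5343 0.1705 0.0122
side s2 206 top z 0.0944 top mean [0.5206 0.2771 0.093 ] circ 0.5209 0.2764 0.0124
side phot [144.  84.] 1206 0.0851 ((1.3647295236587524, -1.154008150100708), (2.159489393234253, 0.5915818214416504), 73.55622100830078)
side phot [495.  46.] 329 0.085 ((-0.06556075811386108, -2.100916862487793), (0.05420190095901489, 0.6981788277626038), 89.66361236572266)
side phot [331. 181.] 1778 0.0841 ((0.5069618821144104, -0.15166112780570984), (0.15553034842014313, 0.15166060626506805), 81.95098114013672)
side rack [100. 111.] 497 0.052 ((1.3915890455245972, -0.7878720760345459), (0.019342605024576187, 1.5272979736328125), 0.3208269774913788)
side rack [279. 283.] 1760 0.051 ((0.5322290658950806, 0.1941995769739151), (0.060236766934394836, 0.22821785509586334), 7.042562961578369)
(336, 368, 3)
```

View pics/w.png

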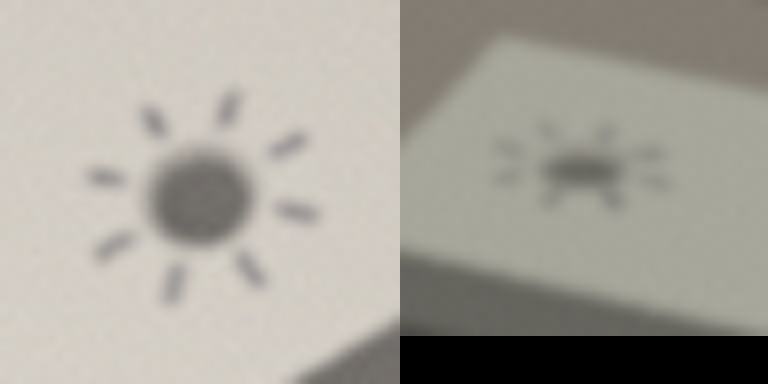

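The well is at about (188,249.7) in the scene view and (323.5,178.5) in the side view. I'll turn the tool first so the jaws close across the rack.

drive_tool(
  deltas="0 0 0 0 0 7.1;0 0 0 0 0 7.1;0 0 0 0 0 7.1;0 0 0 0 0 7.1;0 0 0 0 0 7.1;0 0 0 0 0 7.1;0 0 0 0 0 7.1;0 0 0 0 0 7.1",
  hand=1,
  newtons=20,
)

```text
t: 0.77
ee_pos: [0.2035, 0.5907, 0.2392]
ee_rot: [0.0, 0.617, 0.787, -0.0]
ft_force: [-0.8, 0.2, -0.3]
finger_gap: 0.0408
gripper_force: 0.0
```

drive_tool(
  deltas="0 0 0 0 0 7.0;-3.2 1.73 0 0 0 0;-3.2 1.73 0 0 0 0;-3.2 1.73 0 0 0 0;-3.2 1.73 0 0 0 0;-3.2 1.73 0 0 0 0;-3.2 1.73 0 0 0 0;-3.2 1.73 0 0 0 0",
)

```text
t: 1.43
ee_pos: [0.3523, 0.3821, 0.2394]
ee_rot: [0.0, 0.661, 0.75, -0.0]
ft_force: [1.4, -0.2, 0.3]
finger_gap: 0.0005
gripper_force: 0.0
```

drive_tool(
  deltas="-3.2 1.73 0 0 0 0;-3.2 1.73 0 0 0 0;-3.2 1.73 0 0 0 0;-3.2 1.73 0 0 0 0;-3.2 1.73 0 0 0 0;-3.2 1.73 0 0 0 0;0 0 0 0 0 0;0 0 0 0 0 0",
)

```text
t: 2.1
ee_pos: [0.4793, 0.2049, 0.2393]
ee_rot: [-0.0, 0.663, 0.749, -0.0]
ft_force: [0.4, 0.0, -0.5]
finger_gap: 0.0004
gripper_force: 0.0
```

```bash
python3 - <<'E'
from h import *
s=env.read_state(); print(s["t"],s["ee_pos"],s["ee_rot"],s["ft_force"])
for n,u,v in [("scene",187.6,249.4),("side",323.2,178.1)]:
    f=np.load(n+".npy",allow_pickle=True).item(); print(n,ray(f,u,v,.085))
f=env.grab_frame("wrist"); np.save("wrist",f,allow_pickle=True)
print({k:v for k,v in f.items() if k not in("frame","z_map")})
cv2.imwrite("pics/wr1.png",f["frame"][...,::-1])
E
```

```text
2.1 [0.47933181 0.20494538 0.23927149] [-1.69451032e-04  6.62695084e-01  7.48889264e-01 -2.59832255e-04] [ 0.36384045  0.00876774 -0.47944752]
scene [ 0.52492066 -0.15397762  0.085     ]
side [ 0.52448777 -0.14995815  0.085     ]
{'fx': 292.19741704140677, 'fy': 292.19741704140677, 'cx': 278.2291327798293, 'cy': 205.33799955657747, 'eye': array([0.47078554, 0.27067433, 0.38507218]), 'orientation': array([ 0.99089146, -0.11996174, -0.0071663 ,  0.06076135])}
```

View pics/wr1.png

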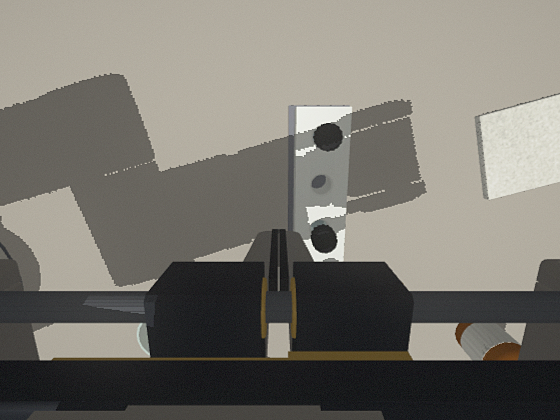

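The wrist camera looks ahead along +y. It shows the rack with a short tube at (323,238) and the end tube at (328,137). The tall tube is hidden under the gripper, so I'll move past it to see it.

drive_tool(
  deltas="-3.3 0.8 0 0 0 0;-3.3 0.8 0 0 0 0;-3.3 0.8 0 0 0 0;-3.3 0.8 0 0 0 0;-3.3 0.8 0 0 0 0;-3.3 0.8 0 0 0 0;0 0 0 0 0 0;0 0 0 0 0 0",
)

```text
t: 2.82
ee_pos: [0.5511, 0.0162, 0.2393]
ee_rot: [-0.0, 0.662, 0.75, -0.0]
ft_force: [0.1, 0.4, 0.9]
finger_gap: 0.0006
gripper_force: 0.0
```

```bash
cat > wl.py <<'E'
import sys
from h import *
k=sys.argv[1]
s=env.read_state(); print(s["t"],s["ee_pos"],s["ee_rot"],s["ft_force"])
f=env.grab_frame("wrist"); np.save(k,f,allow_pickle=True)
cv2.imwrite(f"pics/{k}.png",f["frame"][...,::-1])
P=cloud(f);g=cv2.cvtColor(f["frame"],cv2.COLOR_RGB2GRAY)
for lo,hi in [(.115,.13),(.09,.1),(.048,.056),(.08,.089)]:
    m=((P[...,2]>lo)&(P[...,2]<hi)).astype(np.uint8); m[300:]=0
    n,l,st,ce=cv2.connectedComponentsWithStats(m)
    for i in range(1,n):
        if st[i,4]>60:
            p=P[l==i][:,:2].astype(np.float32); print(lo,st[i],P[l==i][:,2].mean().round(4),cv2.minEnclosingCircle(p),cv2.minAreaRect(p))
E
python3 wl.py wr2
python3 - <<'E'
from h import *
for n,u,v in [("scene",187,249),("side",323,178)]:
    f=np.load(n+".npy",allow_pickle=True).item(); P=cloud(f)
    for du in(-12,-8,0,8,12): print(n,du,P[v,u+du].round(4),ray(f,u+du,v,.085).round(4))
E
```

```text
2.8167 [0.55107271 0.01621184 0.23931958] [-3.66825660e-04  6.61824325e-01  7.49658873e-01 -4.44862586e-05] [0.08280711 0.43272851 0.87458445]
0.115 [264  80  32  34 805] 0.123 ((0.539840042591095, 0.1126856803894043), 0.013824527151882648) ((0.5395387411117554, 0.11247052252292633), (0.02664703130722046, 0.026672523468732834), 6.673248291015625)
0.115 [519 220  34  30 407] 0.1235 ((0.7967585325241089, 0.020552923902869225), 0.014038484543561935) ((0.7912985682487488, 0.023000188171863556), (0.027841657400131226, 0.013982177712023258), 65.85704040527344)
0.09 [265  21  31  34 759] 0.0944 ((0.5334958434104919, 0.16597244143486023), 0.01386841107159853) ((0.5333044528961182, 0.16609665751457214), (0.02667839080095291, 0.026446018368005753), 66.45491027832031)
0.09 [488 202  48  45 760] 0.0948 ((0.7975795865058899, 0.02003263123333454), 0.02451251819729805) ((0.7925520539283752, 0.021484553813934326), (0.04849677160382271, 0.0382663756608963), 72.35223388671875)
0.048 [ 250    0   61  135 5854] 0.0527 ((0.5361597537994385, 0.14647191762924194), 0.07182155549526215) ((0.5357939004898071,
[... 1663 characters left out ...]
07088088989, 0.021912291646003723), (0.0578496940433979, 0.04152917489409447), 77.59229278564453)
scene -12 [ 0.5067 -0.1713  0.0828] [ 0.5078 -0.1717  0.085 ]
scene -8 [ 0.5153 -0.1668  0.0897] [ 0.513  -0.1659  0.085 ]
scene 0 [ 0.5126 -0.1501  0.0626] [ 0.5234 -0.1543  0.085 ]
scene 8 [ 0.5339 -0.1427  0.0851] [ 0.5339 -0.1427  0.085 ]
scene 12 [ 0.539  -0.1369  0.0848] [ 0.5391 -0.1369  0.085 ]
side -12 [ 0.5531 -0.1399  0.0854] [ 0.5533 -0.1407  0.085 ]
side -8 [ 0.5446 -0.1473  0.0832] [ 0.5439 -0.1439  0.085 ]
side 0 [ 0.5277 -0.1651  0.0772] [ 0.5251 -0.1503  0.085 ]
side 8 [ 0.507  -0.1617  0.0824] [ 0.5062 -0.1568  0.085 ]
side 12 [ 0.4968 -0.1601  0.0849] [ 0.4968 -0.16    0.085 ]
```

View pics/wr2.png

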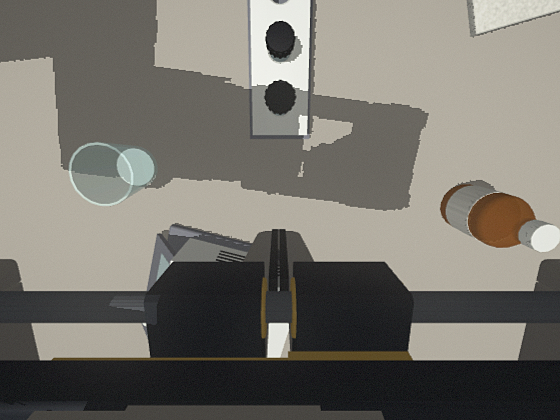

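The tall cap is at (280,97). Its measured position is about (0.541, 0.1135) with the top at 0.123. Now a look at the well from beyond it.

drive_tool(
  deltas="-3.8 -0.7 0 0 0 0;-3.8 -0.7 0 0 0 0;-3.8 -0.7 0 0 0 0;-3.8 -0.7 0 0 0 0;-3.8 -0.7 0 0 0 0;-3.8 -0.7 0 0 0 0;-3.8 -0.7 0 0 0 0;0 0 0 0 0 0",
)

```text
t: 3.53
ee_pos: [0.536, -0.2574, 0.2396]
ee_rot: [0.001, 0.662, 0.75, -0.001]
ft_force: [0.1, 0.1, -0.5]
finger_gap: 0.0004
gripper_force: 0.0
```

```bash
python3 wl.py wr3 | grep -E "^2|^3|^0.08 "
python3 - <<'E'
from h import *
f=np.load("wr3.npy",allow_pickle=True).item();P=cloud(f)
hsv=cv2.cvtColor(f["frame"],cv2.COLOR_RGB2GRAY)
top=((P[...,2]>.08)&(P[...,2]<.09)).astype(np.uint8); top[290:]=0
n,l,st,ce=cv2.connectedComponentsWithStats(top); i=1+st[1:,4].argmax(); m=(l==i).astype(np.uint8)
c,_=cv2.findContours(m,cv2.RETR_EXTERNAL,cv2.CHAIN_APPROX_NONE); full=cv2.drawContours(m*0,c,-1,1,-1)
d=((hsv<130)&(full>0)).astype(np.uint8)
n,l,st,ce=cv2.connectedComponentsWithStats(d)
for i in range(1,n):
    if st[i,4]>30:
        c,_=cv2.findContours((l==i).astype(np.uint8),0,1); e=cv2.minEnclosingCircle(c[0]); print(st[i],ce[i],ray(f,*ce[i],.085),e)
E
```

```text
3.5333 [ 0.53595561 -0.25737749  0.23964878] [ 8.12030187e-04  6.61726991e-01  7.49744218e-01 -5.81545016e-04] [ 0.12329954  0.11360522 -0.503803  ]
0.08 [  169     0   191   184 24809] 0.0857 ((0.5045148134231567, -0.1524994969367981), 0.10580897331237793) ((0.5043718218803406, -0.15242698788642883), (0.15071889758110046, 0.15068425238132477), 81.8495864868164)
[  182     0   175   184 18894] [262.90346142  72.65761617] [ 0.50580174 -0.1379643   0.085     ] ((259.6995544433594, 87.25328826904297), 108.62407684326172)
```

View pics/wr3.png

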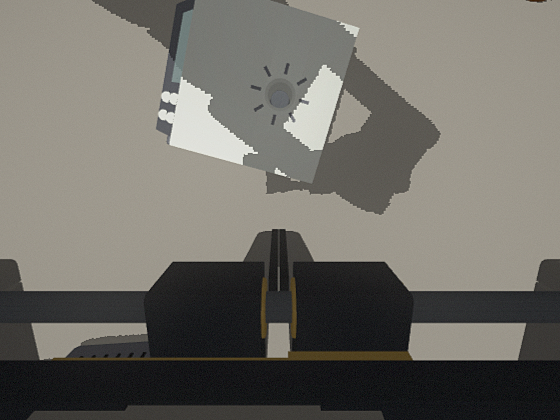

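The photometer top is in view, with the well's chamfer ring centred at about (280,95). I'll pin it down with the depth hole.

```bash
python3 - <<'E'
from h import *
f=np.load("wr3.npy",allow_pickle=True).item();P=cloud(f)
print("ray",ray(f,280,95,.085))
m=np.zeros((420,560),np.uint8); m[75:115,260:300]=(P[75:115,260:300,2]<.0825)
n,l,st,ce=cv2.connectedComponentsWithStats(m); i=1+st[1:,4].argmax(); print(st[i],ce[i],ray(f,*ce[i],.085))
g=cv2.GaussianBlur(cv2.cvtColor(f["frame"],cv2.COLOR_RGB2GRAY),(0,0),.7)
big=cv2.resize(f["frame"][65:125,250:310,::-1],None,fx=9,fy=9,interpolation=cv2.INTER_CUBIC); cv2.imwrite("pics/wz.png",big)
E
```

```text
ray [ 0.52447419 -0.15580698  0.085     ]
[267  82  26  26 506] [279.72529644  94.64624506] [ 0.52416965 -0.15552013  0.085     ]
```

View pics/wz.png

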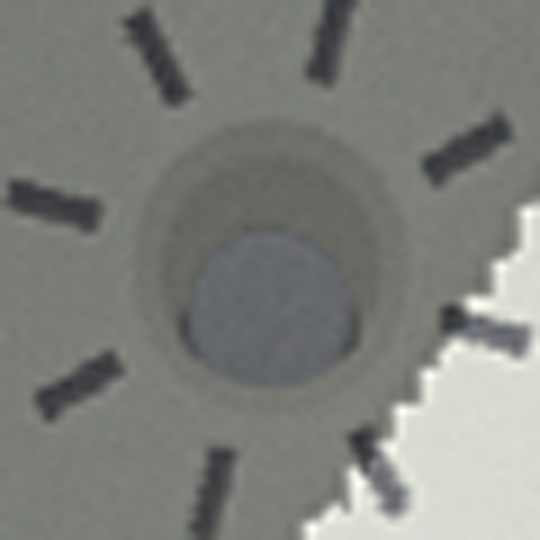

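drive_tool(
  deltas="3.67 0.5 0 0 0 0;3.67 0.5 0 0 0 0;3.67 0.5 0 0 0 0;3.67 0.5 0 0 0 0;3.67 0.5 0 0 0 0;3.67 0.5 0 0 0 0;3.67 0.5 0 0 0 0;3.67 0.5 0 0 0 0",
)

```text
t: 4.25
ee_pos: [0.5373, 0.0468, 0.2397]
ee_rot: [-0.0, 0.66, 0.751, 0.0]
ft_force: [-0.1, 0.4, 0.2]
finger_gap: 0.0004
gripper_force: 0.0
```

drive_tool(
  deltas="3.67 0.5 0 0 0 0;3.67 0.5 0 0 0 0;0 0 0 0 0 0;0 0 2 0 0 0;0 0 2 0 0 0;0 0 2 0 0 0;0 0 1.5 0 0 0;0 0 0 0 0 0",
)

```text
t: 4.92
ee_pos: [0.5363, 0.1175, 0.1617]
ee_rot: [-0.002, 0.661, 0.751, -0.002]
ft_force: [-1.2, 0.7, 0.4]
finger_gap: 0.0003
gripper_force: 0.0
```

drive_tool(
  deltas="-0.5 0.36 0 0 0 0;0 0 0 0 0 0;0 0 0.4 0 0 0;0 0 0.4 0 0 0;0 0 0 0 0 0;0 0 0 0 0 0",
)

```text
t: 5.42
ee_pos: [0.5436, 0.1117, 0.1566]
ee_rot: [-0.0, 0.661, 0.75, -0.0]
ft_force: [0.1, -0.4, 0.6]
finger_gap: 0.0001
gripper_force: 0.0
```

drive_tool(
  deltas="0.2 -0.28 0 0 0 0;0 0 0.3 0 0 0;0 0 0.3 0 0 0;0 0 0.2 0 0 0;0 0 0.1 0 0 0;0 0 0.1 0 0 0;0 0 0 0 0 0;0 0 0 0 0 0",
)

```text
t: 6.08
ee_pos: [0.5408, 0.1133, 0.1467]
ee_rot: [0.0, 0.661, 0.75, 0.0]
ft_force: [-1.3, -0.3, 3.2]
finger_gap: 0.0008
gripper_force: 1.5
```

drive_tool(
  deltas="0 0 0.1 0 0 0;0 0 0.1 0 0 0;0 0 0.1 0 0 0;0 0 0.1 0 0 0;0 0 0 0 0 0;0 0 0 0 0 0",
)

```text
t: 6.58
ee_pos: [0.5407, 0.1134, 0.1425]
ee_rot: [-0.0, 0.661, 0.75, -0.0]
ft_force: [-0.0, -0.6, 2.8]
finger_gap: 0.0005
gripper_force: 1.6
```

drive_tool(
  deltas="0 0 0.1 0 0 0;0 0 0.1 0 0 0;0 0 0 0 0 0;0 0 0 0 0 0",
)

```text
t: 6.92
ee_pos: [0.5414, 0.1135, 0.1413]
ee_rot: [0.0, 0.661, 0.75, 0.001]
ft_force: [-0.4, -0.0, 9.8]
finger_gap: 0.0003
gripper_force: 4.9
```

drive_tool(
  deltas="0 0 0.05 0 0 0;0 0 0.05 0 0 0;0 0 0 0 0 0;0 0 0 0 0 0",
)

```text
t: 7.25
ee_pos: [0.5422, 0.1136, 0.1412]
ee_rot: [0.001, 0.661, 0.75, 0.001]
ft_force: [-1.2, -0.0, 15.9]
finger_gap: 0.0005
gripper_force: 8.3
```

drive_tool(
  deltas="0 0 0.05 0 0 0;0 0 0 0 0 0;0 0 0 0 0 0",
)

```text
t: 7.5
ee_pos: [0.5426, 0.1137, 0.1412]
ee_rot: [0.001, 0.661, 0.75, 0.002]
ft_force: [-1.6, -1.0, 20.3]
finger_gap: 0.0008
gripper_force: 9.9
```

The cap is home: its top is at about 0.116, and the force rises without further travel. I'll back off, open and regrip.

drive_tool(
  deltas="0 0 -0.5 0 0 0;0 0 -1 0 0 0;0 0 0 0 0 0;0 0 0 0 0 0;0 0 0 0 0 0;0 0 0 0 0 0;0 0 0 0 0 0;0 0 0 0 0 0",
  hand=0.3,
)

```text
t: 8.17
ee_pos: [0.5405, 0.1133, 0.1537]
ee_rot: [-0.0, 0.661, 0.75, -0.0]
ft_force: [-0.5, -0.1, -0.2]
finger_gap: 0.0517
gripper_force: 0.0
```

drive_tool(
  deltas="0 0 0 0 0 0;0 0 1 0 0 0;0 0 1 0 0 0;0 0 1 0 0 0;0 0 1 0 0 0;0 0 0.3 0 0 0;0 0 0 0 0 0;0 0 0 0 0 0",
)

```text
t: 8.83
ee_pos: [0.5406, 0.1133, 0.1107]
ee_rot: [-0.0, 0.661, 0.75, -0.0]
ft_force: [0.3, -0.3, 0.5]
finger_gap: 0.0643
gripper_force: 0.0
```

drive_tool(
  deltas="0 0 0 0 0 0;0 0 0 0 0 0;0 0 0 0 0 0;0 0 0 0 0 0;0 0 0 0 0 0;0 0 0 0 0 0",
  hand=1,
  newtons=40,
)

```text
t: 9.33
ee_pos: [0.5408, 0.1134, 0.1113]
ee_rot: [0.0, 0.661, 0.75, 0.0]
ft_force: [-0.0, 1.0, 0.4]
finger_gap: 0.0262
gripper_force: 0.2
```

drive_tool(
  deltas="0 0 0 0 0 0;0 0 0 0 0 0;0 0 -0.5 0 0 0;0 0 -1 0 0 0;0 0 -1.5 0 0 0;0 0 -2 0 0 0;0 0 -2 0 0 0;0 0 -2 0 0 0",
)

```text
t: 10.0
ee_pos: [0.5406, 0.1133, 0.2028]
ee_rot: [0.0, 0.661, 0.75, 0.0]
ft_force: [0.6, -0.4, -0.3]
finger_gap: 0.0254
gripper_force: 40.0
```

drive_tool(
  deltas="0 0 -2 0 0 0;0 0 -1 0 0 0;0 0 0 0 0 0;0 0 0 0 0 0;0 0 0 0 0 0",
)

```text
t: 10.42
ee_pos: [0.5401, 0.1132, 0.2301]
ee_rot: [-0.0, 0.661, 0.75, -0.001]
ft_force: [-0.9, -0.0, -0.4]
finger_gap: 0.0252
gripper_force: 40.0
```

drive_tool(
  deltas="-2 -0.4 0 0 0 0;-3.5 -0.6 0 0 0 0;-3.5 -0.6 0 0 0 0;-3.5 -0.6 0 0 0 0;-3.5 -0.7 0 0 0 0;-3.5 -0.7 0 0 0 0;-3.5 -0.7 0 0 0 0;-2.35 -0.5 0 0 0 0",
)

```text
t: 11.08
ee_pos: [0.5236, -0.1467, 0.2296]
ee_rot: [-0.001, 0.662, 0.75, -0.001]
ft_force: [0.5, 0.2, -0.1]
finger_gap: 0.025
gripper_force: 40.0
```

drive_tool(
  deltas="-1 0 0 0 0 0;0 0 0 0 0 0;0 0 0 0 0 0;0 0 0 0 0 0",
)

```text
t: 11.42
ee_pos: [0.5259, -0.1528, 0.2305]
ee_rot: [-0.001, 0.661, 0.75, -0.0]
ft_force: [0.1, 0.5, -0.7]
finger_gap: 0.025
gripper_force: 40.0
```

```bash
python3 - <<'E'
from h import *
s=env.read_state(); print(s["ee_pos"],s["ft_force"],s["gripper_force"])
ims=[]
for n,(x,y) in [("scene",(180,225)),("side",(325,150))]:
    f=env.grab_frame(n); np.save(n+"2",f,allow_pickle=True)
    ims.append(cv2.resize(f["frame"][y-60:y+60,x-65:x+65,::-1],None,fx=3,fy=3,interpolation=cv2.INTER_CUBIC))
cv2.imwrite("pics/over.png",np.hstack(ims))
E
```

```text
[ 0.52591741 -0.15283166  0.23048549] [ 0.10462018  0.49529391 -0.74979954] 39.99996364116669
```

View pics/over.png

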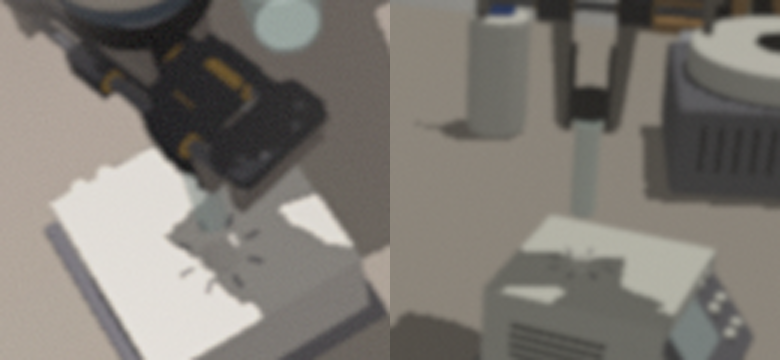

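The tube is held upright over the photometer. Its underside is near scene pixel (185,239) and side pixel (324.3,160). I'll check those against the well.

```bash
python3 - <<'E'
from h import *
for n,u,v in [("scene2",185.3,239.),("side2",324.2,159.9)]:
    f=np.load(n+".npy",allow_pickle=True).item(); print(n,ray(f,u,v,.1293))
E
```

```text
scene2 [ 0.52597894 -0.15244449  0.1293    ]
side2 [ 0.52731118 -0.16076904  0.1293    ]
```

drive_tool(
  deltas="-0.1 -0.15 0 0 0 0;0 0 1 0 0 0;0 0 1 0 0 0;0 0 1 0 0 0;0 0 0.7 0 0 0;0 0 0 0 0 0;0 0 0 0 0 0",
)

```text
t: 12.1
ee_pos: [0.5243, -0.1552, 0.1933]
ee_rot: [-0.001, 0.661, 0.75, -0.0]
ft_force: [-0.1, 0.1, -0.1]
finger_gap: 0.0249
gripper_force: 40.0
```

drive_tool(
  deltas="0.05 0 0.3 0 0 0;0 0 0.5 0 0 0;0 0 0.5 0 0 0;0 0 0.5 0 0 0;0 0 0 0 0 0",
)

```text
t: 12.52
ee_pos: [0.524, -0.1546, 0.175]
ee_rot: [-0.001, 0.661, 0.75, -0.0]
ft_force: [0.4, -0.1, -0.8]
finger_gap: 0.025
gripper_force: 40.0
```

drive_tool(
  deltas="0 0 0.5 0 0 0;0 0 0.5 0 0 0;0 0 0.5 0 0 0;0 0 0.5 0 0 0;0 0 0.5 0 0 0;0 0 0.4 0 0 0;0 0 0 0 0 0;0 0 0 0 0 0",
)

```text
t: 13.18
ee_pos: [0.5245, -0.1547, 0.1468]
ee_rot: [-0.0, 0.661, 0.75, -0.0]
ft_force: [0.0, 0.9, 0.4]
finger_gap: 0.0253
gripper_force: 40.0
```

drive_tool(
  deltas="0 0 0.2 0 0 0;0 0 0.2 0 0 0;0 0 0.2 0 0 0;0 0 0.2 0 0 0;0 0 0.2 0 0 0;0 0 0 0 0 0;0 0 0 0 0 0",
)

```text
t: 13.77
ee_pos: [0.5251, -0.1549, 0.1376]
ee_rot: [0.0, 0.661, 0.75, 0.0]
ft_force: [-1.5, -0.4, 6.2]
finger_gap: 0.0251
gripper_force: 40.0
```

drive_tool(
  deltas="0 0 0.2 0 0 0;0 0 0.2 0 0 0;0 0 0.2 0 0 0;0 0 0.2 0 0 0;0 0 0 0 0 0;0 0 0 0 0 0",
)

```text
t: 14.27
ee_pos: [0.5252, -0.155, 0.1299]
ee_rot: [0.001, 0.661, 0.75, 0.0]
ft_force: [-1.8, -0.2, 9.5]
finger_gap: 0.0248
gripper_force: 40.0
```

drive_tool(
  deltas="0 0 0.1 0 0 0;0 0 0.1 0 0 0;0 0 0.1 0 0 0;0 0 0.1 0 0 0;0 0 0 0 0 0;0 0 0 0 0 0",
)

```text
t: 14.77
ee_pos: [0.5253, -0.155, 0.1261]
ee_rot: [0.001, 0.661, 0.75, 0.0]
ft_force: [-1.3, 0.7, 9.9]
finger_gap: 0.025
gripper_force: 40.0
```

drive_tool(
  deltas="0 0 0.05 0 0 0;0 0 0 0 0 0;0 0 0 0 0 0",
)

```text
t: 15.02
ee_pos: [0.5255, -0.1551, 0.126]
ee_rot: [0.001, 0.661, 0.75, 0.0]
ft_force: [-2.6, 0.6, 13.6]
finger_gap: 0.0254
gripper_force: 40.0
```

drive_tool(
  deltas="0 0 0.03 0 0 0;0 0 0 0 0 0;0 0 0 0 0 0;0 0 0 0 0 0",
)

```text
t: 15.35
ee_pos: [0.5256, -0.1552, 0.126]
ee_rot: [0.001, 0.661, 0.75, 0.0]
ft_force: [-3.3, -0.2, 16.7]
finger_gap: 0.0249
gripper_force: 40.0
```

drive_tool(
  deltas="0 0 0 0 0 0;0 0 0 0 0 0;0 0 0 0 0 0;0 0 0 0 0 0;0 0 0 0 0 0;0 0 0 0 0 0",
)

```text
t: 15.85
ee_pos: [0.5256, -0.1552, 0.126]
ee_rot: [0.001, 0.661, 0.75, 0.0]
ft_force: [-3.0, 0.1, 17.1]
finger_gap: 0.0248
gripper_force: 40.0
```

```bash
python3 - <<'E'
from h import *
s=env.read_state(); print(s["ee_pos"],s["ft_force"],s["gripper_force"])
f=env.grab_frame("side"); P=cloud(f);g=f["frame"].max(2)
x,y=(325,165); m=np.zeros(g.shape,bool); m[y-40:y+25,x-30:x+30]=True
cv2.imwrite("pics/end.png",cv2.resize(f["frame"][y-60:y+50,x-65:x+65,::-1],None,fx=5,fy=5,interpolation=cv2.INTER_CUBIC))
E
```

```text
[ 0.52564249 -0.15517378  0.12601194] [-2.96460915  0.05281367 17.14593454] 40.0044690258801
```

View pics/end.png

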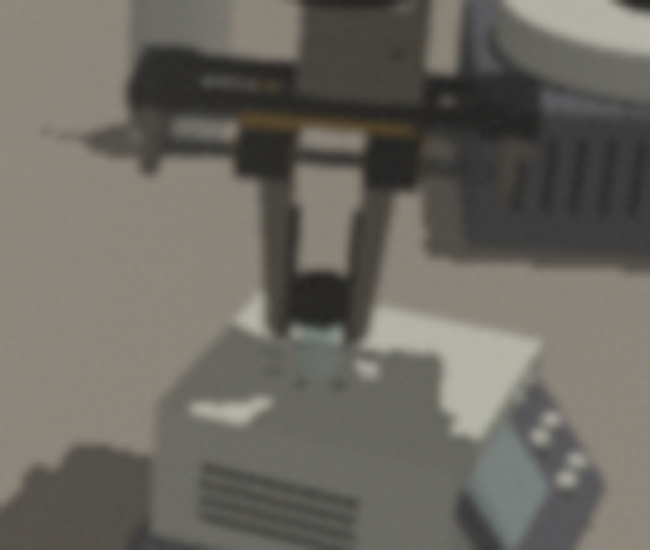

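The tube stands in the well with its cap at about (320,298) in the crop. It is down on the stop, held at 17 N and steady, with no slip. Handing in.

```bash
python3 -c "from bench import env; print(env.sign_off())"
```

```text
the job is handed in; nothing more can be done
None
```

I pressed the tall tube's cap home in the rack, moved the tube into the photometer well and handed the job in with the tube held on the hard stop at about 17 N, about 16 s into the 48 s allowed; the short tubes, beaker and bottle were not handled.

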